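Lock the roller mixer's levelling foot

ROBOT

A 6-joint arm with a two-finger parallel gripper is mounted at the origin on a cart in front of the work surface, level with it; the furniture and walls round the work are solid. World frame = base frame: x ahead of the robot, y to its left, z up, the work surface at z = 0. Lengths are in m, angles in rad, forces in N, time in s.
With the tool pointing down it reaches from about 0.35 to 0.875 m from the base axis. Payload 4.2 kg.
Tool frame: the origin (TCP) lies at the very end of the fingers, on their centre line; the grasp point (between the pads) lies 19 mm behind it; z points along the fingers, y is the line along which they close (so a half turn about z gives the same grasp; the last joint's range is limited). The gripper opens to 87 mm and grips with 3 to 60 N. Pads are 19 mm wide; open, the fingers measure 117 mm over their backs; the gripper's body (75 mm by 190 mm) begins 51 mm behind the grasp point.
Start: joints at [0.259, 0.385, 0.008, 0, -1.194, -0.259], TCP at [0.625, 0, 0.223] pointing down, gripper open.
Joint ranges: [-3.14, 3.14], [-1.21, 2.06], [-1.07, 1.41], [-3.16, 2.05], [-2.99, -0.16], [-3.1, 3.1]. Speed limits (rad/s): [2.79, 2.79, 3.14, 3.14, 3.14, 3.14].

INTERFACE

Orientations are given as a rotation vector (axis times angle).
In Python, from bench import env, viewer, models gives the robot as it stands.
- The arm moves only by the tool servo_tool, never from a script. Its argument "deltas" is a list that holds one entry, the list of rows, each a list of 5 numbers: the closure, from 0 (fully open) to 1 (shut), then the shift along the world's x, y, z in mm, then the turn about the world's z in degrees. In form: [[[grip, dx, dy, dz, twist], ...]]. A call has 1 to 8 rows; each row is the pose to reach, as a shift and turn from the pose commanded when the call began; what a row does not reach only later rows make up. A row lasts 1/10 s, in which the tool goes at most 50 mm and 8.59 degrees, less where a joint would pass 70% of its speed; a pose out of reach is approached as far as the arm can. A call with a gripper value outside its range is refused whole. The fingers move at their own pace and stop on an object; the grip force is fixed at half the most. Time passes only in rows, so rows that repeat a pose let the fingers close. It gives the time, the measured TCP pose, the force, the opening and the grip force at its end, in the units of the state.
- env.sense(): the state, without advancing time (a new reading comes with each control period).
- viewer.camera(name): name is "scene" or "side" or "wrist"; returns the picture (384x512x3 uint8, blue, green, red); there is no depth.
- viewer.calibration(name): a dict with "intrinsics" (3x3 intrinsics, pixels), "R" (3x3) and "t" (3): a world point X has camera coordinates R X + t; the wrist camera has in their place "T_tool_cam" (4x4, takes a point from camera to tool coordinates, whose origin is the TCP and whose axes are the flange's). Camera axes: x right, y down, z forward; pixel columns grow to the right and rows downward; lengths in m; the calibration is good to about 2 mm. The wrist camera is an equidistant fisheye: a pixel r from the principal point sees the ray r / f radians off the axis. A picture is of the moment at which its call begins: read the wrist's pose just before it. calibration takes no time and is no camera call.
- env.sign_off(): hands the job in; it is judged then, once.
Trained networks look in the newest picture that a camera, given by its name, has taken for a name from the list of things; names that differ only in an ending like _2 or _b are one class to them, and where a whole thing is asked for, a point or a joint stands for the part that bears it (a point fixed in the world has none). Each returns a list of dicts, best first, with "score" (0 to 1); they miss things now and then, are a little off and sometimes report something else, mostly with a low value. They report only what shows in the picture. A call takes as long as a camera call.
- models.search_frame(camera, name): "rect" ([left, top, width, height] as shares, 0 to 1, of the picture: columns of its width, rows of its height, round what is visible of it).
The state is a dict: "t": time; "qpos": joint angles; "joint_velocities": joint speeds; "joint_torque": joint torques, N m; "tcp_pos": TCP position; "eef_rot": TCP orientation; "wrist_force": force on the tool from outside, world axes, zero at the start; "ft_torque": the same for the moment, N m; "grip_width": finger opening in m; "finger_force": force on a finger pad.
Only numpy, scipy, OpenCV 4.12 (cv2) and the standard library are available. Lean on these libraries where they do the work, as an engineer would, in place of code of your own. Each camera call takes 0.05 s, during which the arm holds its last target. There are 200 camera calls.

TASK

The sample-tube roller mixer has just been levelled on its right-hand front foot (right as the robot sees it); now lock that foot so that it stays set. Take the open-ended spanner from its rack, lay it flat on the table and push its jaw fully onto the square at the bottom of the right-hand front foot, with the shank lying just in front of the left-hand front foot so that the spanner cannot swing round; then turn the round knurled lock nut on top of the right-hand foot's lug clockwise (seen from above) until it is tight down on the lug. The foot itself must not turn with the nut, apart from the little play of the spanner; leave the spanner lying on the foot, and leave the other things alone.

Things in the scene. Friction and masses are not known exactly. Their poses are not given: they have to be found in the camera images.
- mixer: low white tube roller mixer, fixed. Origin on the table midway between its two front feet; x to its back, y to its left, z up. Case 252 mm wide, 52 to 210 mm behind the origin, 24 to 83 mm high. Two grey lugs 40 mm wide stick out in front at y = +90 and -90 mm, 24 to 34 mm above the table, reaching 20 mm in front of the feet that go through them. Under the case the table is free.
- foot_left (a point): left-hand front foot (mixer y = +90 mm), already locked and fixed; point on its axis at table height. Same shape as the right-hand one; a flat of its square faces forward, 15 mm in front of the axis: the spanner's shank bears on it.
- foot_square (a point): right-hand front foot, to be locked: point on its axis at table height. Steel square, 30 mm across flats, 1 to 16 mm above the table, stud 16 mm up to z = 72 mm. Two flats are parallel to this frame's y: the spanner goes on along y, shank to +y, jaw opening to -y. +y points 0.18 rad (0.15 to 0.21) to the front of the line to the left-hand foot: the shank lies about 9 mm clear of it
- foot (a joint): turn of the right-hand foot from its set position (rad, clockwise from above positive; starts within 0.03 of 0, must stay within 0.35). It turns easily (0.06 N m) but the nut drags on its thread (0.12 N m): unheld, it turns with the nut. With the spanner on it turns up to about 0.15 until the shank bears on the left-hand foot, then it is held.
- nut (a joint): turn of the lock nut on the foot's thread (rad, relative to the foot, clockwise from above positive). 0 = tight on the lug, a hard stop; starts slack at -2.3 to -1.4. It sinks 4 mm a turn.
- nut_mid (a point): middle of the right-hand foot's lock nut: on its axis, 11 mm above its underside, 45 to 47 mm above the table. Round knurled steel nut, 40 mm diameter, 22 mm high; the stud stands 14 to 16 mm out of its top. The lug below (top 34 mm above the table, as wide as the nut) limits how low fingers can go. The case front is 52 mm behind its axis and only 58 mm high.
- spanner: open-ended steel spanner, 240 mm long, 8 mm thick, 0.26 kg, loose. Origin: centre of the jaw, mid-thickness; y to the tail, jaw opens to -y, z across the thickness, both faces alike. Jaw straight, 31.5 mm wide, from y = -21 to its bottom at 17 mm; head 64 mm wide to y = 37; shank 16 mm wide from y = 50 to 200, eye 21 mm wide to 219. Centre of mass y = 75. Flat on the table its origin is 4 mm up
- rack: grey plastic rack, fixed; free table in front of it. Origin on the table under its middle; base 78 (x) by 94 (y) mm, 6 mm thick; bars at y = -37 and +37 mm, 10 mm thick, 48 mm high, slots 10 mm wide, 20 mm deep at x = -18 and +18. The spanner stands on edge in the slots at x = -18, jaw's centre at y = -94, tail to +y, middle line 36 mm up: 64 mm of shank is free between them.
- label_roll_2: label roll, 62x58x58 mm, bystander, loose
- plaster_box: small carton, 60x98x41 mm, bystander, loose
- pen_red: red pen, 137 mm long, bystander, loose

How it is judged:
By the outcome, as a careful person would: the job done as asked, in the order asked, and still so for the second after the job is handed in, with the robot touching nothing.
It also fails if it takes over 64 s, if anything falls off the work surface, if the arm or the gripper's body presses on something with over 40 N, if the wrist force passes 120 N, or if a joint passes its speed limit or range.

## Working session

There is one attempt and no reset: what is moved stays moved. The work goes in short steps, Python scripts to look and compute and a tool call to move; the robot and the scene stay as the last step left them, time stands still between calls to the robot, and variables do not carry over. Pictures are saved under pics/ and viewed, at most 10 in all, crops included, and the job is handed in when it is done.

Besides the shell and the picture viewer there is one more tool, called after "Emit:" by a JSON object that holds its "op" and its "data", one argument or row to a line. servo_tool: Moves the arm, as the interface text tells. Its arguments: {"type":"object","properties":{"deltas":{"type":"array","items":{"type":"array","items":{"type":"array","items":{"type":"number"}}}}},"required":["deltas"]}

```bash
mkdir -p pics; ls; cat > h.py <<'E'
import numpy as np, cv2
from bench import env, viewer, models
from scipy.spatial.transform import Rotation as Ro
def cam(n):
    s=env.sense(); im=viewer.camera(n); c=viewer.calibration(n); return s,im,c
def project(c,X):
    X=np.atleast_2d(X); p=(c['R']@X.T).T+c['t']; q=(c['intrinsics']@p.T).T; return q[:,:2]/q[:,2:]
def unproj(c,uv,z):
    K=np.array(c['intrinsics']);R=np.array(c['R']);t=np.array(c['t'])
    d=R.T@np.linalg.solve(K,[uv[0],uv[1],1]);o=-R.T@t
    return o+d*(z-o[2])/d[2]
def wray(c,s,uv):
    K=np.array(c['intrinsics']);T=np.array(c['T_tool_cam'])
    a=(uv[0]-K[0,2])/K[0,0];b=(uv[1]-K[1,2])/K[1,1];r=np.hypot(a,b)
    d=np.array([np.sin(r)*a/r,np.sin(r)*b/r,np.cos(r)]) if r>0 else np.array([0,0,1.])
    Rw=Ro.from_rotvec(s['eef_rot']).as_matrix()
    return Rw@T[:3,3]+s['tcp_pos'],Rw@T[:3,:3]@d
def wunproj(c,s,uv,z):
    o,d=wray(c,s,uv);return o+d*(z-o[2])/d[2]
def wproject(c,s,X):
    K=np.array(c['intrinsics']);T=np.array(c['T_tool_cam']);Rw=Ro.from_rotvec(s['eef_rot']).as_matrix()
    X=np.atleast_2d(X); p=(Rw.T@(X-s['tcp_pos']).T).T; p=(T[:3,:3].T@(p-T[:3,3]).T).T
    r=np.hypot(p[:,0],p[:,1]);th=np.arctan2(r,p[:,2])
    return np.c_[K[0,2]+K[0,0]*th*p[:,0]/r,K[1,2]+K[1,1]*th*p[:,1]/r]
E
python3 - <<'E'
from h import *
np.set_printoptions(precision=3,suppress=True)
ims=[]
for n in ['scene','side','wrist']:
    s,im,c=cam(n); cv2.imwrite(f'pics/{n}0.png',im); 
    print(n,c)
    for o in ['mixer','rack','spanner','nut','foot_square','nut_mid']:
        try: print(o,[(round(d['score'],2),(np.array(d['rect'])*[512,384,512,384]).round(1)) for d in models.search_frame(n,o)[:2]])
        except Exception as e: print(o,e)
print(env.sense())
E
```

```text
pics
scene {'intrinsics': array([[399.292,   0.   , 254.645],
       [  0.   , 399.292, 191.607],
       [  0.   ,   0.   ,   1.   ]]), 'R': array([[ 0.62 , -0.785,  0.006],
       [-0.381, -0.307, -0.872],
       [ 0.686,  0.538, -0.489]]), 't': array([-0.384,  0.244,  1.178])}
mixer [(0.91, array([218.6, 172.9,  86.8,  55.7]))]
rack [(0.79, array([312.7, 219. ,  29.7,  30.9])), (0.41, array([259.2, 215.2,  13.8,   3.1]))]
spanner [(0.73, array([292.5, 217.4,  65.5,  34.7]))]
nut [(0.64, array([261.2, 214.9,   9.8,   4.9]))]
foot_square [(0.63, array([261.5, 212.3,  13.2,  15.4]))]
nut_mid [(0.74, array([257.7, 209.7,  15.6,  18.4])), (0.66, array([263.8, 215.4,   9.9,   9.8]))]
side {'intrinsics': array([[439.853,   0.   , 255.351],
       [  0.   , 439.853, 193.591],
       [  0.   ,   0.   ,   1.   ]]), 'R': array([[-0.839, -0.544,  0.001],
       [-0.334,  0.515, -0.79 ],
       [ 0.429, -0.663, -0.614]]), 't': array([0.456, 0.26 , 1.277])}
mixer [(0.85, array([222.7, 159.4,  88.6,  68.9]))]
rack [(0.56, array([293.3, 150.8,  32.4,  23. ]))]
spanner [(0.69, array([298.9, 144. , 
[... 534 characters left out ...]

mixer [(0.8, array([208.2,   0. , 200.6, 212.7]))]
rack []
spanner []
nut [(0.59, array([371.3,  16.9,  33. ,  34.4]))]
foot_square [(0.74, array([370.6,  16.6,  34.9,  34.5]))]
nut_mid [(0.97, array([369.9,  15.9,  37.9,  36.2]))]
{'t': 1.05, 'qpos': array([ 0.259,  0.385,  0.008,  0.   , -1.194, -0.259]), 'joint_velocities': array([ 0.001, -0.001, -0.001,  0.   ,  0.001, -0.   ]), 'joint_torque': array([  0.   , -39.048,  18.762,   4.224,   0.016,  -0.   ]), 'tcp_pos': array([0.625, 0.   , 0.223]), 'eef_rot': array([ 2.221, -2.221,  0.   ]), 'wrist_force': array([-0.146, -0.903,  0.367]), 'ft_torque': array([ 0.023,  0.014, -0.002]), 'finger_force': 0.0, 'grip_width': 0.08723793712856757}
```

```bash
python3 - <<'E'
from h import *
np.set_printoptions(precision=3,suppress=True)
a=cv2.imread('pics/scene0.png')[150:270,200:370];b=cv2.imread('pics/side0.png')[130:250,200:370];w=cv2.imread('pics/wrist0.png')
m=np.vstack([np.hstack([cv2.resize(x,(400,282),interpolation=cv2.INTER_CUBIC) for x in(a,b)]),np.hstack([cv2.resize(w,(400,300)),np.zeros((300,400,3),np.uint8)])])
cv2.imwrite('pics/m0.png',m)
cs=viewer.calibration('scene');cd=viewer.calibration('side');cw=viewer.calibration('wrist');s=env.sense()
print('nut wrist',wunproj(cw,s,(388.5,34),.05)); print('nut side',unproj(cd,(302.5,186.5),.046)); print('nut scene',unproj(cs,(266,219),.046))
print('mixer',unproj(cs,(262,200),.04),unproj(cd,(267,194),.04))
print('spanner mid',unproj(cs,(325,234.7),.036),unproj(cd,(314,160),.036)); print('rack',unproj(cs,(327.5,234.5),.024),unproj(cd,(309.5,162.3),.024))
E
```

```text
nut wrist [ 0.464 -0.174  0.05 ]
nut side [ 0.462 -0.183  0.046]
nut scene [ 0.443 -0.189  0.046]
mixer [ 0.543 -0.095  0.04 ] [ 0.549 -0.084  0.04 ]
spanner mid [ 0.501 -0.385  0.036] [ 0.512 -0.372  0.036]
rack [ 0.523 -0.383  0.024] [ 0.527 -0.365  0.024]
```

View pics/m0.png

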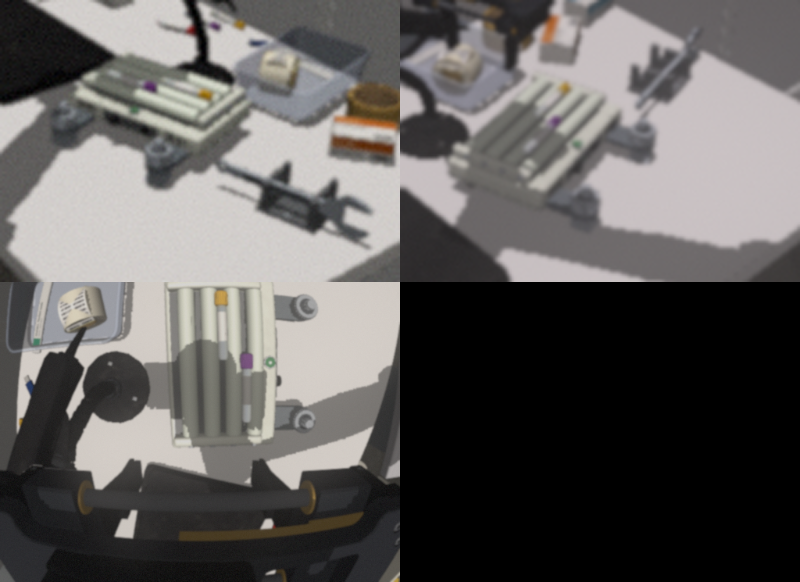

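The overview shows the mixer with its two front nuts (wrist picture at about (388,34) and (388,179)). The rack, with the spanner's jaw toward −y, is near (0.51, −0.38). I'll move closer for a better look.

Emit:
{"op": "servo_tool", "data": {
  "deltas": [
    [[0,-30,-45,10,0],[0,-60,-90,20,0],[0,-90,-135,30,0],[0,-120,-180,30,0],[0,-140,-225,30,0],[0,-150,-250,30,0],[0,-150,-250,30,0]]
  ]
}}

```text
t: 1.75
tcp_pos: [0.4726, -0.2536, 0.2529]
eef_rot: [2.214, -2.228, 0.001]
wrist_force: [-0.2, 0.7, 0.5]
grip_width: 0.0872
finger_force: 0.0
```

```bash
python3 - <<'E'
from h import *
np.set_printoptions(precision=3,suppress=True)
s,im,c=cam('wrist'); cv2.imwrite('pics/w1.png',im); print(s['tcp_pos'],s['eef_rot'],s['qpos'])
for o in ['rack','spanner','nut_mid']:
    print(o,[(round(d['score'],2),(np.array(d['rect'])*[512,384,512,384]).round(1)) for d in models.search_frame('wrist',o)[:3]])
cv2.imwrite('pics/w1b.png',cv2.resize(im,(768,576)))
E
```

```text
[ 0.473 -0.254  0.253] [ 2.214 -2.228  0.001] [-0.19   0.212 -0.16   0.001 -1.198  0.183]
rack [(0.95, array([176.5,  37.9,  65.9,  74.9])), (0.63, array([244.1, 202.3,  34.1,  38. ]))]
spanner [(0.81, array([212.1,   1.1,  16.6, 167.9]))]
nut_mid [(0.82, array([245.4, 208.2,  33.2,  34.3]))]
```

View pics/w1b.png

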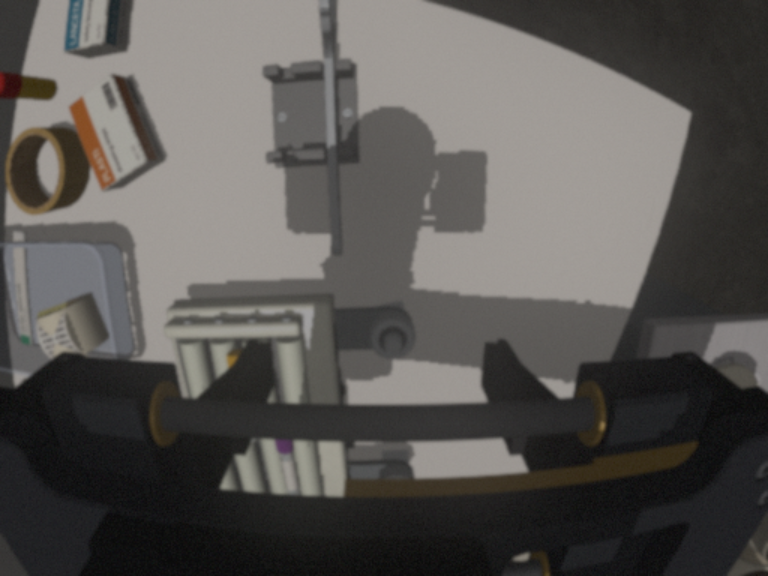

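```bash
python3 - <<'E'
from h import *
np.set_printoptions(precision=4,suppress=True)
c=viewer.calibration('wrist');s=env.sense()
for n,u,z in [('tail',(337,253),.044),('shank near bar',(333.5,160),.044),('shank mid',(331.5,115),.044),('far bar',(329.5,70),.044),('jaw',(326,5),.06),
  ('nearbar L end',(268,156),.048),('nearbar R end',(355,152),.048),('farbar L',(265,70),.048),('farbar R',(354,66),.048),('nut',(392,334),.05),('nutstud',(393,342),.072),('mixer corner R front',(333,297),.06)]:
    print(n,wunproj(c,s,np.array(u)/1.5,z))
s0=dict(tcp_pos=np.array([.625,0,.223]),eef_rot=np.array([2.2214,-2.2214,0]))
w=cv2.imread('pics/wrist0.png')
a=cv2.resize(w[0:70,340:440],(800,560),interpolation=cv2.INTER_CUBIC);b=cv2.resize(w[145:215,340:440],(800,560),interpolation=cv2.INTER_CUBIC)
cv2.imwrite('pics/n.png',cv2.resize(np.vstack([a,b]),(428,600)))
E
```

```text
tail [ 0.5104 -0.2478  0.044 ]
shank near bar [ 0.512  -0.3267  0.044 ]
shank mid [ 0.5134 -0.3644  0.044 ]
far bar [ 0.515  -0.4027  0.044 ]
jaw [ 0.5166 -0.4555  0.06  ]
nearbar L end [ 0.5663 -0.3319  0.048 ]
nearbar R end [ 0.4941 -0.3331  0.048 ]
farbar L [ 0.5682 -0.4051  0.048 ]
farbar R [ 0.4948 -0.4048  0.048 ]
nut [ 0.4628 -0.1755  0.05  ]
nutstud [ 0.4627 -0.1776  0.072 ]
mixer corner R front [ 0.5132 -0.2135  0.06  ]
```

View pics/n.png

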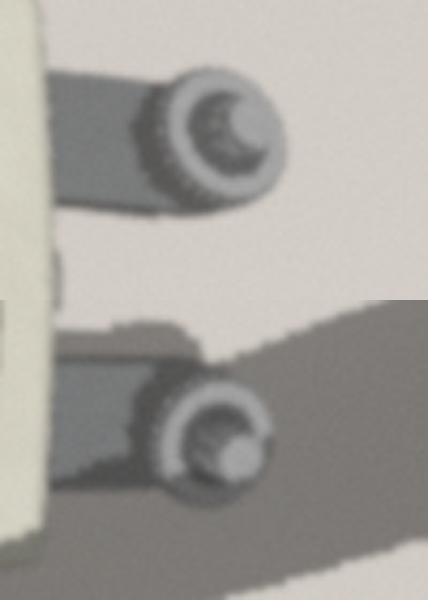

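```bash
python3 - <<'E'
from h import *
np.set_printoptions(precision=4,suppress=True)
c=viewer.calibration('wrist')
s0=dict(tcp_pos=np.array([.625,0,.223]),eef_rot=np.array([2.2214,-2.2214,0]))
for n,u,z in [('R ring',(394,31.3),.057),('R stud',(400.3,28.5),.072),('L ring',(390.7,176.5),.055),('L stud',(396.1,181.4),.072)]: print(n,wunproj(c,s0,u,z))
E
```

```text
R ring [ 0.4592 -0.1773  0.057 ]
R stud [ 0.4584 -0.1779  0.072 ]
L ring [0.4537 0.0001 0.055 ]
L stud [0.4543 0.0017 0.072 ]
```

Emit:
{"op": "servo_tool", "data": {
  "deltas": [
    [[0,15,-45,0,1],[0,30,-90,0,2],[0,40,-130,-30,2],[0,40,-130,-70,2],[0,40,-130,-110,2],[0,40,-130,-150,2],[0,40,-130,-150,2],[0,40,-130,-150,2]]
  ]
}}

```text
t: 2.75
tcp_pos: [0.5161, -0.3794, 0.1029]
eef_rot: [2.262, -2.179, -0.0]
wrist_force: [0.0, 0.6, 0.3]
grip_width: 0.0867
finger_force: 0.0
```

```bash
python3 - <<'E'
from h import *
np.set_printoptions(precision=4,suppress=True)
s,im,c=cam('wrist'); print(s['tcp_pos'],s['eef_rot'],s['qpos'])
cv2.imwrite('pics/w2.png',cv2.resize(im,(768,576)))
for y in (-.30,-.36,-.382,-.41): print(y,(wproject(c,s,[[.5142,y,.044]])*1.5))
print(np.linalg.norm([0,0]),wunproj(c,s,(400,200),0))
E
```

```text
[ 0.5161 -0.3794  0.1029] [ 2.2619 -2.1787 -0.0001] [-0.3813  0.5111 -0.1061  0.0012 -0.954   0.4181]
-0.3 [[376.526  435.4513]]
-0.36 [[380.6299 346.2485]]
-0.382 [[382.3233 308.3322]]
-0.41 [[384.5876 256.5501]]
0.0 [ 0.3636 -0.3767  0.    ]
```

View pics/w2.png

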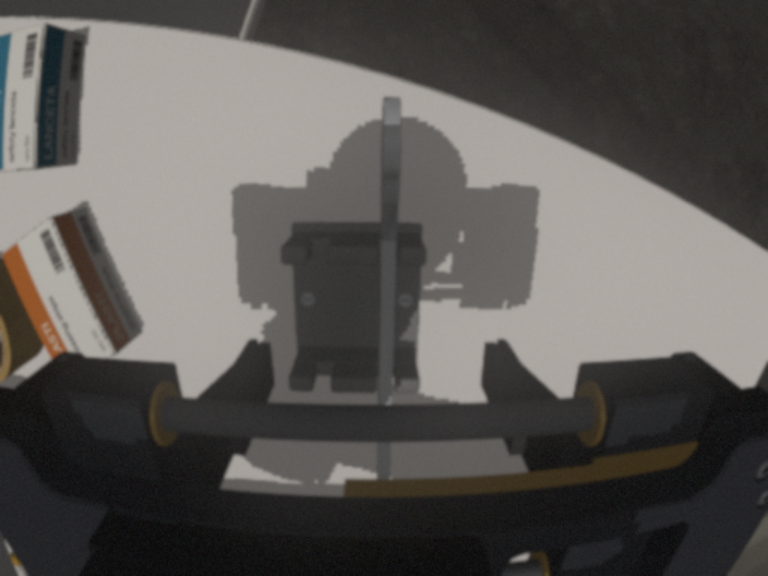

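Emit:
{"op": "servo_tool", "data": {
  "deltas": [
    [[0,-4,-2,-30,0],[0,-4,-2,-60,0],[0,-4,-2,-80,0],[0,-4,-2,-87,0],[0,-4,-2,-87,0],[1,-4,-2,-87,0],[1,-4,-2,-87,0],[1,-4,-2,-87,0]]
  ]
}}

```text
t: 3.6
tcp_pos: [0.5118, -0.3823, 0.017]
eef_rot: [-2.259, 2.182, -0.004]
wrist_force: [0.1, 0.0, -0.5]
grip_width: 0.0704
finger_force: 0.0
```

Emit:
{"op": "servo_tool", "data": {
  "deltas": [
    [[1,0,0,0,0],[1,0,0,0,0],[1,0,0,0,0],[1,0,0,0,0],[1,0,0,0,0]]
  ]
}}

```text
t: 4.1
tcp_pos: [0.511, -0.382, 0.0155]
eef_rot: [2.26, -2.182, -0.0]
wrist_force: [0.7, 0.2, 0.3]
grip_width: 0.0308
finger_force: 0.0
```

Emit:
{"op": "servo_tool", "data": {
  "deltas": [
    [[1,0,0,0,0],[1,0,0,0,0],[1,0,0,0,0],[1,0,0,0,0],[1,0,0,0,0]]
  ]
}}

```text
t: 4.6
tcp_pos: [0.5111, -0.382, 0.0155]
eef_rot: [-2.26, 2.182, -0.0]
wrist_force: [0.0, 0.0, -0.2]
grip_width: 0.0078
finger_force: 30.0
```

Emit:
{"op": "servo_tool", "data": {
  "deltas": [
    [[1,0,0,15,0],[1,0,0,40,0],[1,0,0,75,0],[1,0,0,110,0],[1,0,0,110,0]]
  ]
}}

```text
t: 5.1
tcp_pos: [0.5139, -0.3838, 0.1324]
eef_rot: [-2.259, 2.179, -0.018]
wrist_force: [0.8, 0.4, -1.6]
grip_width: 0.0076
finger_force: 30.0
```

```bash
python3 - <<'E'
from h import *
np.set_printoptions(precision=4,suppress=True)
s,im,c=cam('side'); print(s['tcp_pos'],s['eef_rot'],s['qpos'],s['ft_torque'])
cv2.imwrite('pics/s3.png',cv2.resize(im[100:260,200:400],(800,600)))
E
```

```text
[ 0.5139 -0.3838  0.1324] [-2.2593  2.1792 -0.0182] [-0.3888  0.4777 -0.0814  0.0023 -1.      0.4237] [-0.0631 -0.1187  0.0394]
```

View pics/s3.png

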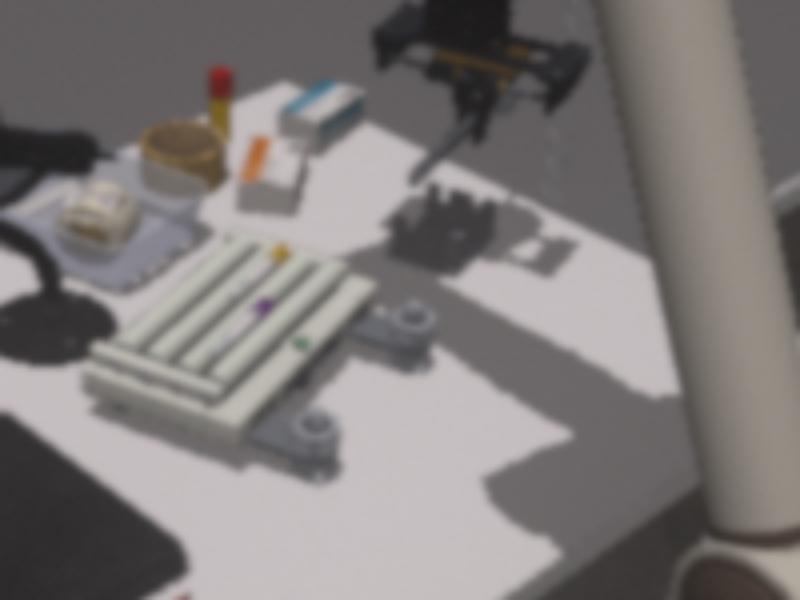

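Emit:
{"op": "servo_tool", "data": {
  "deltas": [
    [[1,-35,10,0,0],[1,-70,40,0,0],[1,-100,80,0,2],[1,-120,125,0,4],[1,-132,170,0,6],[1,-132,215,0,8],[1,-132,260,0,10],[1,-132,305,0,10]]
  ]
}}

```text
t: 5.95
tcp_pos: [0.3771, -0.0756, 0.1247]
eef_rot: [2.44, -1.977, -0.003]
wrist_force: [1.3, 0.6, -3.7]
grip_width: 0.0074
finger_force: 30.0
```

Emit:
{"op": "servo_tool", "data": {
  "deltas": [
    [[1,0,31,0,0],[1,0,31,-30,0],[1,0,31,-60,0],[1,0,31,-90,0],[1,0,31,-105,0],[1,0,31,-105,0]]
  ]
}}

```text
t: 6.55
tcp_pos: [0.3759, -0.0468, 0.0183]
eef_rot: [2.435, -1.973, -0.008]
wrist_force: [0.3, -0.2, -2.9]
grip_width: 0.0078
finger_force: 30.0
```

```bash
python3 - <<'E'
from h import *
np.set_printoptions(precision=4,suppress=True)
s,im,c=cam('scene'); print(s['tcp_pos'],s['eef_rot'],s['qpos'],s['wrist_force'])
a=cv2.resize(im[170:310,180:367],(800,600)) ;cv2.imwrite('pics/s4.png',a)
cd=viewer.calibration('side')
for v in [(560,600),(700,490)]: print('edge',unproj(cd,(200+v[0]/4,100+v[1]/3.75),0))
E
```

```text
[ 0.3759 -0.0468  0.0183] [ 2.4355 -1.9734 -0.0078] [ 0.3113  0.2851 -0.8255 -0.0008 -0.4687 -0.1017] [ 0.2606 -0.2247 -2.8832]
edge [0.2147 0.0305 0.    ]
edge [ 0.1728 -0.1543  0.    ]
```

View pics/s4.png

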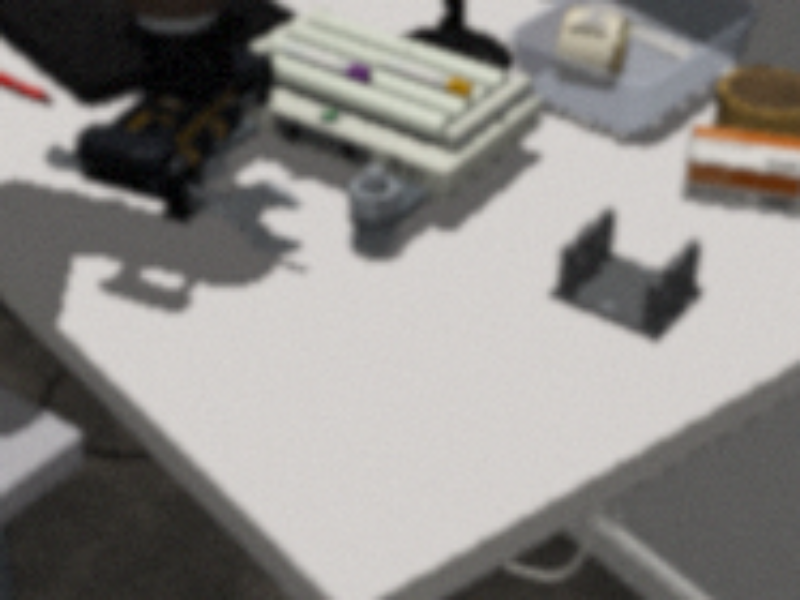

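Emit:
{"op": "servo_tool", "data": {
  "deltas": [
    [[1,3,0,-3,0],[1,5,0,-6,0],[1,5,0,-6,0],[1,5,0,-6,0]]
  ]
}}

```text
t: 7.0
tcp_pos: [0.3842, -0.046, 0.0149]
eef_rot: [-2.441, 1.977, -0.001]
wrist_force: [-0.5, -0.3, -3.4]
grip_width: 0.0076
finger_force: 30.0
```

Emit:
{"op": "servo_tool", "data": {
  "deltas": [
    [[0.6,0,0,0,0],[0.55,0,0,0,0],[0.55,0,0,0,0],[0.55,0,0,0,0],[0.55,0,0,5,0],[0.55,0,0,10,0],[0.55,0,0,13,0],[0.55,0,0,13,0]]
  ]
}}

```text
t: 7.8
tcp_pos: [0.3844, -0.0458, 0.0282]
eef_rot: [-2.441, 1.976, -0.001]
wrist_force: [-0.4, 0.0, -0.2]
grip_width: 0.0394
finger_force: 0.0
```

```bash
python3 - <<'E'
from h import *
np.set_printoptions(precision=4,suppress=True)
s,im,c=cam('wrist'); print(s['tcp_pos'],s['eef_rot'],s['wrist_force'],s['grip_width'])
cv2.imwrite('pics/w5.png',cv2.resize(im,(512,384)))
s,im,c=cam('scene')
a=cv2.resize(im[170:290,180:280],(320,384)) ;cv2.imwrite('pics/w5.png',np.hstack([cv2.imread('pics/w5.png')[:,:480],a]))
E
```

```text
[ 0.3844 -0.0458  0.0282] [-2.4405  1.9762 -0.0014] [-0.3634  0.0352 -0.1994] 0.039419987852267385
```

View pics/w5.png

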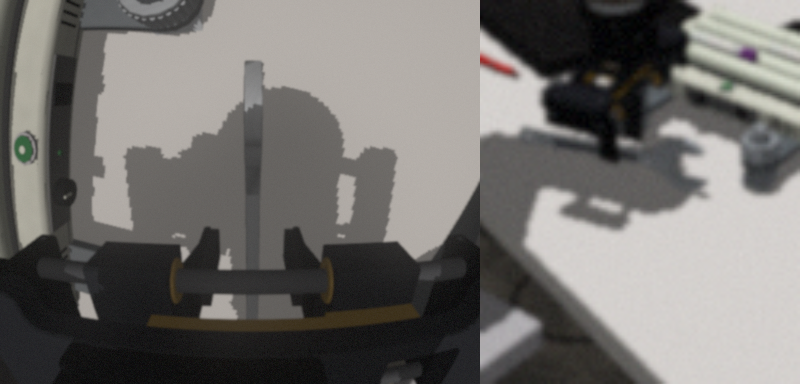

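Emit:
{"op": "servo_tool", "data": {
  "deltas": [
    [[0.55,0,0,-5,0],[0.55,8,2,-5,0],[0.55,14,3,-5,0],[0.55,19,4,-5,0],[0.55,24,5,-5,0],[0.55,29,6,-5,0],[0.55,34,7,-5,0],[0.55,34,7,-5,0]]
  ]
}}

```text
t: 8.7
tcp_pos: [0.419, -0.0388, 0.0226]
eef_rot: [-2.441, 1.976, -0.001]
wrist_force: [0.5, -0.3, -1.1]
grip_width: 0.0391
finger_force: 0.0
```

```bash
python3 - <<'E'
from h import *
np.set_printoptions(precision=4,suppress=True)
s,im,c=cam('wrist'); print(s['tcp_pos'],s['eef_rot'],s['wrist_force'],s['grip_width'])
cv2.imwrite('pics/w6.png',cv2.resize(im,(768,576)))
E
```

```text
[ 0.419  -0.0388  0.0226] [-2.4411  1.9764 -0.001 ] [ 0.4675 -0.2661 -1.1305] 0.03913956050183971
```

View pics/w6.png

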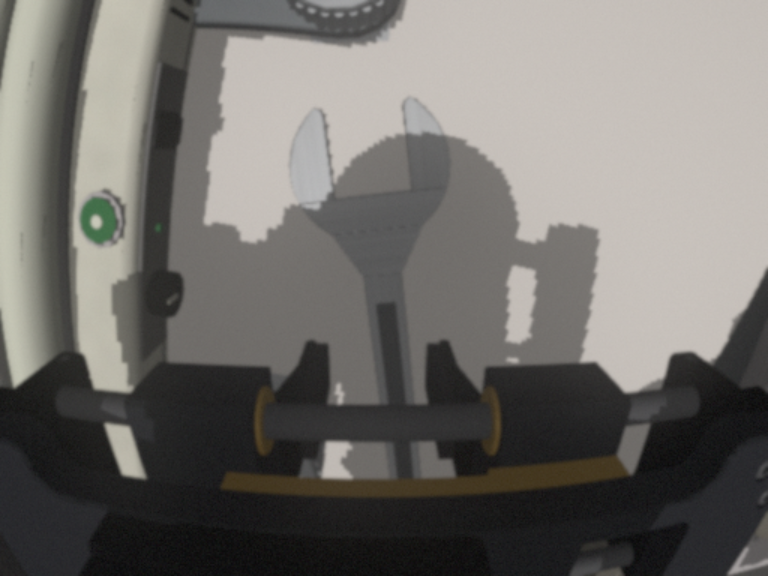

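```bash
cat > t.py <<'E'
from h import *
np.set_printoptions(precision=4,suppress=True)
s,im,c=cam('wrist')
P=lambda u,z=.008: wunproj(c,s,np.array(u)/1.5,z)[:2]
for n,u in [('Li0',(325,120)),('Li1',(333,196)),('Ri0',(405,110)),('Ri1',(411,190)),('shL',(365,280)),('shR',(402,277)),('shL2',(381,400)),('shR2',(412,400))]: print(n,P(u))
mid0=(P((325,120))+P((405,110)))/2; bot=(P((333,198))+P((411,192)))/2; sh=(P((365,280))+P((402,277)))/2
d=bot-mid0
print('yaw mouth',np.arctan2(-d[0],d[1]),'bottom',bot, 'yaw bot-shank',np.arctan2(-(sh-bot)[0],(sh-bot)[1]),sh)
for o in ['spanner','nut_mid','foot_square']: print(o,[(round(d['score'],2),(np.array(d['rect'])*[768,576,768,576]).round(1)) for d in models.search_frame('wrist',o)[:2]])
E
python3 t.py
```

```text
Li0 [ 0.459  -0.1286]
Li1 [ 0.4499 -0.0995]
Ri0 [ 0.4294 -0.1388]
Ri1 [ 0.4202 -0.1082]
shL [ 0.4305 -0.0681]
shR [ 0.4158 -0.0726]
shL2 [ 0.4119 -0.0133]
shR2 [ 0.3978 -0.0162]
yaw mouth 0.29372175391976996 bottom [ 0.4349 -0.1031] yaw bot-shank 0.3446474336695542 [ 0.4232 -0.0704]
spanner [(0.88, array([290.4,  94.2, 160.7, 386.3]))]
nut_mid [(0.92, array([281.5,   0. , 116.1,  34.8]))]
foot_square [(0.93, array([284.4,   0. , 110.3,  43.4]))]
```

Emit:
{"op": "servo_tool", "data": {
  "deltas": [
    [[0.55,0,0,25,0],[0.55,-5,0,60,0],[0.4,-10,0,100,0],[0.4,-10,0,130,0],[0.4,-10,0,130,0],[0.4,-10,0,130,0]]
  ]
}}

```text
t: 9.55
tcp_pos: [0.4078, -0.0389, 0.153]
eef_rot: [-2.44, 1.976, -0.001]
wrist_force: [-0.6, -0.7, -0.6]
grip_width: 0.0514
finger_force: 0.0
```

```bash
python3 - <<'E'
from h import *
import json
np.set_printoptions(precision=4,suppress=True)
s,im,c=cam('wrist'); print(s['tcp_pos'],s['eef_rot'],s['wrist_force'],s['grip_width'])
json.dump({k:list(map(float,s[k])) for k in('tcp_pos','eef_rot')},open('s7.json','w'));cv2.imwrite('pics/w7.png',im)
cv2.imwrite('pics/w7b.png',cv2.resize(im[:260,60:400],(785,600),interpolation=cv2.INTER_CUBIC))
E
```

```text
[ 0.4078 -0.0389  0.153 ] [-2.4399  1.9764 -0.0009] [-0.5991 -0.692  -0.5679] 0.051447821241565765
```

View pics/w7b.png

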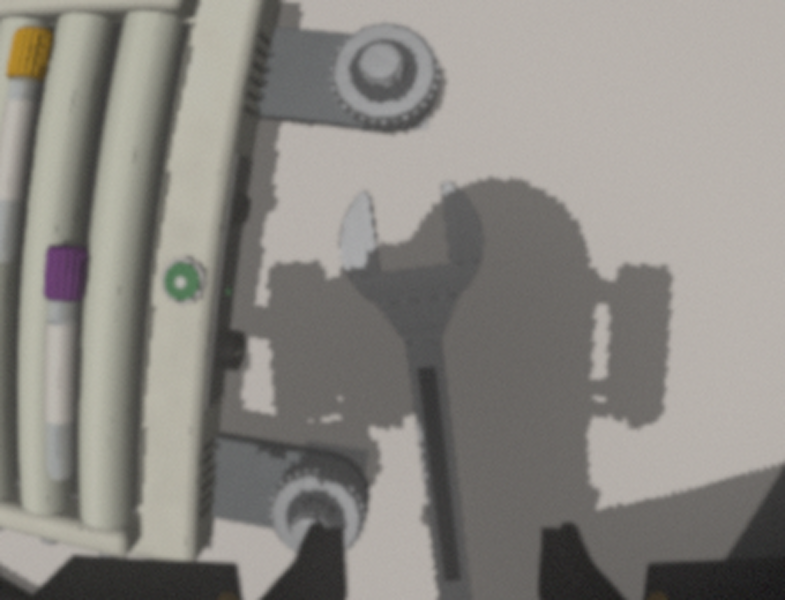

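```bash
python3 - <<'E'
from h import *
import json
np.set_printoptions(precision=4,suppress=True)
c=viewer.calibration('wrist');s={k:np.array(v) for k,v in json.load(open('s7.json')).items()}
P=lambda u,z=.008: wunproj(c,s,np.array(u)/2.308+[60,0],z)[:2]
R1=P((386.5,73),.057);R2=P((380,63),.072);L=P((317,508),.055)
print('R',R1,R2,'L',L,np.arctan2(-(L-R1)[0],(L-R1)[1]),np.linalg.norm(L-R1))
print('case front edge',P((278,0),.083),P((192,555),.083))
a=P((405,342));b=P((441,342)); sh=(a+b)/2; a2=P((438,560));b2=P((469,560));sh2=(a2+b2)/2
print('w',np.linalg.norm(a-b),np.linalg.norm(a2-b2),sh,sh2,np.arctan2(-(sh2-sh)[0],(sh2-sh)[1]))
l=P((371,195));r=P((443,187));l2=P((380,268))
print('jaw',l,r,np.linalg.norm(l-r),(l+r)/2,l2, P((360,190)),P((447,181)))
E
```

```text
R [ 0.459  -0.1766] [ 0.46   -0.1766] L [ 0.4539 -0.0018] 0.028643557757346533 0.17485852957246042
case front edge [ 0.4984 -0.1922] [0.498  0.0172]
w 0.01625952370217334 0.015516829902303195 [ 0.4244 -0.0709] [0.3877 0.0328] 0.34023897622347904
jaw [ 0.4604 -0.1313] [ 0.4301 -0.141 ] 0.03183049667234192 [ 0.4452 -0.1361] [ 0.45   -0.0999] [ 0.4657 -0.1326] [ 0.4289 -0.144 ]
```

Emit:
{"op": "servo_tool", "data": {
  "deltas": [
    [[0.4,-5,20,0,8],[0.4,-10,45,0,16],[0.4,-20,70,0,24],[0.4,-28,95,0,32],[0.4,-35,119,-30,35],[0.4,-35,119,-70,35],[0.4,-35,119,-100,35],[0.4,-35,119,-100,35]]
  ]
}}

```text
t: 10.4
tcp_pos: [0.3692, 0.0777, 0.0486]
eef_rot: [2.913, -1.148, -0.011]
wrist_force: [-0.2, -0.3, -0.0]
grip_width: 0.0526
finger_force: 0.0
```

```bash
python3 - <<'E'
from h import *
np.set_printoptions(precision=4,suppress=True)
s,im,c=cam('wrist'); print(s['tcp_pos'],s['eef_rot'],s['qpos'],s['grip_width'])
cv2.imwrite('pics/w8.png',im)
print(models.search_frame('wrist','spanner')[:1], wproject(c,s,[[.373,.080,.008],[.4244,-.0709,.008]]))
g=cv2.cvtColor(im,cv2.COLOR_BGR2GRAY)
# brightness map near predicted shank, coarse
print(cv2.resize(g[120:300:1,100:400],(38,23),interpolation=cv2.INTER_AREA))
E
```

```text
[0.3692 0.0777 0.0486] [ 2.9128 -1.148  -0.0115] [ 0.6442  0.2168 -0.793  -0.0011 -0.574   0.1766] 0.05255178520224374
[{'rect': [0.4537, 0.0, 0.359, 0.5896], 'score': 0.83}] [[246.1527 216.5447]
 [353.8635  25.3562]]
[[166 166 167 167 167 167 167 167 167 166 167 167 166 166 166 166 166 166
  165 165 164 157 124  87  66  60  83  99  99 104 133 163 165 165 165 165
  166 166]
 [166 166 167 167 166 167 166 166 166 166 166 166 166 166 166 165 165 165
  165 163 129 107  91  75  57  70  93  98  98  99 100 119 163 165 165 166
  166 166]
 [166 166 167 167 167 166 166 166 166 166 166 165 165 165 163 150 149 148
  150 126 100  98  81  61  59  85  97  97  98  98  99 100 143 164 165 165
  165 166]
 [166 166 166 167 166 166 160 159 157 152 162 158 156 159 130 101 100 100
  100  99  98  88  70  54  72  94  96  97  97  97  98  99 115 162 156 158
  162 165]
 [166 166 166 166 166 162 109 104 103 102 128 111 102 102 101 100  99  98
   98  98  95  77  55  60  86  96  96  96  96  97  98  98 100 115 101 103
  106 151]
 [166 166 166 166 166 159 105 101 101 100 100 100  99  99  99  98  98  97
   97  97  84
[... 2075 characters left out ...]
  92  78  32  32  31  31  55  65  50  34  33  33  33
   34  34]
 [ 41  36  37  37  36  36  50  45  44  43  44  44  44  51  62  64  59  53
   53  53  52  51  50  49  46  40  39  39  40  40  41  49  34  32  32  32
   32  32]
 [ 42  35  33  33  34  33  51  46  46  46  46  47  48  48  49  49  49  49
   49  48  47  47  46  45  44  44  44  44  44  43  44  49  36  30  30  30
   30  30]
 [ 40  35  30  30  30  31  48  44  43  44  45  46  48  49  49  50  50  50
   49  48  47  47  46  45  45  44  43  43  42  41  42  48  33  28  28  28
   27  27]
 [ 33  31  27  28  28  29  41  44  28  29  31  36  73 136 133 105  80  79
   78  78  78  78  79  79  80  71  31  27  24  24  35  48  28  27  26  26
   26  26]]
```

Emit:
{"op": "servo_tool", "data": {
  "deltas": [
    [[0.4,7,-1,-20,0],[0.4,7,-1,-40,0],[0.4,7,-1,-44,0],[0.4,7,-1,-44,0],[0.4,7,-1,-44,0]]
  ]
}}

```text
t: 11.0
tcp_pos: [0.3808, 0.0795, 0.0097]
eef_rot: [-2.921, 1.15, -0.002]
wrist_force: [0.3, 1.5, -0.2]
grip_width: 0.0523
finger_force: 0.0
```

Emit:
{"op": "servo_tool", "data": {
  "deltas": [
    [[0.4,-4,-2,-6,0],[0.4,-4,-2,-6,0],[0.4,-4,-2,-6,0]]
  ]
}}

```text
t: 11.3
tcp_pos: [0.3758, 0.0769, 0.0027]
eef_rot: [-2.923, 1.151, -0.0]
wrist_force: [0.3, 0.5, 0.2]
grip_width: 0.052
finger_force: 0.0
```

Emit:
{"op": "servo_tool", "data": {
  "deltas": [
    [[1,0,0,0,0],[1,0,0,0,0],[1,0,0,0,0],[1,0,0,0,0],[1,0,0,0,0],[1,0,0,0,0]]
  ]
}}

```text
t: 11.9
tcp_pos: [0.3755, 0.0767, 0.0025]
eef_rot: [2.922, -1.152, -0.001]
wrist_force: [-0.6, -1.5, 0.4]
grip_width: 0.0229
finger_force: 27.1
```

```bash
cat > sp.py <<'E'
from h import *
np.set_printoptions(precision=4,suppress=True,linewidth=200)
import sys
s,im,c=cam('wrist'); print(s['tcp_pos'],s['eef_rot'],s['qpos'],s['grip_width'],s['wrist_force'],s['ft_torque'])
cv2.imwrite('pics/%s.png'%sys.argv[1],im)
for o in ['spanner','nut_mid','foot_square']: print(o,[(round(d['score'],2),(np.array(d['rect'])*[512,384,512,384]).round(1)) for d in models.search_frame('wrist',o)[:3]])
Y=np.array([[.459,-.1768,.057],[.454,-.001,.057]]); print(wproject(c,s,Y))
E
python3 sp.py w9
```

```text
[0.3755 0.0767 0.0025] [ 2.9217 -1.1525 -0.001 ] [ 0.6314  0.3256 -0.8354 -0.0003 -0.4108  0.1883] 0.022904366399973907 [-0.607  -1.5075  0.4203] [-0.308   0.3414 -0.2146]
spanner [(0.83, array([231.6,   1.2, 221.6, 262.3]))]
nut_mid []
foot_square []
[[ 482.7019 -121.8907]
 [ 263.3048   29.0709]]
```

```bash
cat > fit.py <<'E'
from h import *
import sys
from scipy.optimize import minimize
np.set_printoptions(precision=4,suppress=True,linewidth=200)
def seg(a,b,n): return np.linspace(a,b,n),np.tile(np.array([b[1]-a[1],a[0]-b[0]],float),(n,1))
S=[seg(a,b,n) for a,b,n in [((-8,55),(-8,192),60),((8,55),(8,192),60),((-15.75,-18),(-15.75,15),20),((15.75,-18),(15.75,15),20),((-15,17),(15,17),16)]]
PT=np.vstack([a for a,_ in S])/1e3
NR=np.vstack([b for _,b in S]);NR/=np.linalg.norm(NR,axis=1)[:,None]
def fit(im,c,s,p0,rng=(.012,.012,.12)):
    g=cv2.GaussianBlur(cv2.cvtColor(im,cv2.COLOR_BGR2GRAY).astype(np.float32),(0,0),1.0)
    gx=cv2.Sobel(g,cv2.CV_32F,1,0)/8;gy=cv2.Sobel(g,cv2.CV_32F,0,1)/8
    def sc(p):
        cs,sn=np.cos(p[2]),np.sin(p[2]);R=np.array([[cs,-sn],[sn,cs]])
        X=PT@R.T+p[:2]; X2=(PT+NR*.001)@R.T+p[:2]
        u=wproject(c,s,np.c_[X,np.full(len(X),.008)]);v=wproject(c,s,np.c_[X2,np.full(len(X),.008)])-u
        v/=np.linalg.norm(v,axis=1)[:,None]
        ok=(u[:,0]>2)&(u[:,0]<509)&(u[:,1]>2)&(u[:,1]<262)
        m=u.astype(np.float32)
        a=cv2.remap(gx,m[:,:1],m[:,1:],1)[:,0]*v[:,0]+cv2.remap(gy,m[:,:1],m[:,1:],1)[:,0]*v[:,1]
        return -np.minimum(np.abs(a),8)[ok].sum()/len(X) if ok.sum()>20 else 0
    best=min(((sc(np.array(p0)+[a,b,w]),a,b,w) for a in np.linspace(-rng[0],rng[0],17) for b in np.linspace(-rng[1],rng[1],17) for w in np.linspace(-rng[2],rng[2],25)))
    p=np.array(p0)+best[1:]
    r=minimize(sc,p,method='Nelder-Mead',options=dict(initial_simplex=[p,p+[.002,0,0],p+[0,.002,0],p+[0,0,.01]]))
    return r.x,r.fun
if __name__=='__main__':
    import json
    c=viewer.calibration('wrist')
    s={k:np.array(v) for k,v in json.load(open('s7.json')).items()}
    print('w7',fit(cv2.imread('pics/w7.png'),c,s,(.44,-.118,.31)))
    s=env.sense();print(s['grip_width'],s['finger_force'])
    print('w9',fit(cv2.imread('pics/w9.png'),c,s,(.44,-.12,.31)))
E
python3 fit.py
```

```text
w7 (array([ 0.4422, -0.1198,  0.334 ]), np.float64(-5.497939375161824))
0.02277617955165746 27.080818880349398
w9 (array([ 0.4413, -0.1189,  0.3113]), np.float64(-4.174792190030925))
```

Emit:
{"op": "servo_tool", "data": {
  "deltas": [
    [[1,5,-1,0,-1],[1,10,-3,0,-2],[1,16,-5,0,-3],[1,22,-7,0,-5],[1,29,-9,0,-6],[1,29,-9,0,-6]]
  ]
}}

```text
t: 12.7
tcp_pos: [0.4061, 0.0679, 0.0025]
eef_rot: [-2.857, 1.305, -0.001]
wrist_force: [-0.3, -0.1, -0.7]
grip_width: 0.0219
finger_force: 26.9
```

Emit:
{"op": "servo_tool", "data": {
  "deltas": [
    [[0.4,0,0,0,0],[0.4,0,0,0,0],[0.4,0,0,0,0],[0.4,0,0,15,0],[0.4,0,0,50,0],[0.4,0,0,90,0],[0.4,0,-30,130,-8],[0.4,0,-60,150,-16]]
  ]
}}

```text
t: 13.5
tcp_pos: [0.4066, 0.0084, 0.1562]
eef_rot: [-2.643, 1.688, -0.007]
wrist_force: [0.2, -0.1, -0.8]
grip_width: 0.0519
finger_force: 0.0
```

Emit:
{"op": "servo_tool", "data": {
  "deltas": [
    [[0.4,0,-20,0,-8],[0.4,0,-40,0,-16],[0.4,0,-40,0,-16],[0.4,0,-40,0,-16]]
  ]
}}

```text
t: 13.9
tcp_pos: [0.4049, -0.032, 0.1526]
eef_rot: [-2.39, 2.038, -0.0]
wrist_force: [0.1, 0.4, 0.3]
grip_width: 0.0523
finger_force: 0.0
```

```bash
python3 sp.py w10; python3 - <<'E'
from fit import *
c=viewer.calibration('wrist');s=env.sense();im=cv2.imread('pics/w10.png')
print(fit(im,c,s,(.45,-.133,.22)))
u=wproject(c,s,[[.459,-.1768,.057]])[0]; print(u)
g=cv2.medianBlur(cv2.cvtColor(im,cv2.COLOR_BGR2GRAY),3)
for p2 in (40,30,25):
    h=cv2.HoughCircles(g,cv2.HOUGH_GRADIENT,1.5,20,param1=60,param2=p2,minRadius=12,maxRadius=40)
    if h is not None: print(p2,[x for x in h[0] if np.hypot(*(x[:2]-u))<40])
E
```

```text
[ 0.4049 -0.032   0.1526] [-2.3903  2.0382 -0.0003] [ 0.3255  0.0795 -0.5988 -0.     -0.8921 -0.1669] 0.05227475111682031 [0.1357 0.4323 0.2656] [ 0.0068 -0.0496 -0.0122]
spanner [(0.78, array([181.8,  55.9,  68.2, 210. ])), (0.4, array([ 16.1,   0. , 224.2, 242.4]))]
nut_mid [(0.91, array([191.1,   2.2,  48.7,  50.7]))]
foot_square [(0.66, array([191.8,   5.5,  47.6,  45.2]))]
[[216.7563  25.2226]
 [195.9889 217.3701]]
(array([ 0.4607, -0.1323,  0.2634]), np.float64(-5.86661700678365))
[217.0561  24.4943]
40 [array([215.25,  24.75,  21.  ], dtype=float32)]
30 [array([215.25,  24.75,  21.  ], dtype=float32)]
25 [array([215.25,  24.75,  21.  ], dtype=float32), array([194.25,  35.25,  32.55], dtype=float32), array([246.75,  47.25,  20.55], dtype=float32)]
```

Emit:
{"op": "servo_tool", "data": {
  "deltas": [
    [[0.4,0,30,0,8],[0.4,0,60,0,16],[0.4,0,90,0,24],[0.4,1,100,-40,32],[0.4,1,100,-90,32],[0.4,1,100,-135,32],[0.4,1,100,-148,32],[0.4,1,100,-149,32]]
  ]
}}

```text
t: 14.9
tcp_pos: [0.4045, 0.0679, 0.0016]
eef_rot: [2.856, -1.297, -0.005]
wrist_force: [0.0, -0.4, -0.1]
grip_width: 0.0521
finger_force: 0.0
```

Emit:
{"op": "servo_tool", "data": {
  "deltas": [
    [[0.4,0,0,0,0],[0.4,0,0,0,0]]
  ]
}}

```text
t: 15.1
tcp_pos: [0.4064, 0.0686, 0.0038]
eef_rot: [-2.859, 1.301, -0.001]
wrist_force: [0.2, -0.2, 0.1]
grip_width: 0.0522
finger_force: 0.0
```

Emit:
{"op": "servo_tool", "data": {
  "deltas": [
    [[1,0,0,-1,0],[1,0,0,-1,0],[1,0,0,-1,0],[1,0,0,-1,0],[1,0,0,-1,0],[1,0,0,-1,0],[1,0,0,-1,0]]
  ]
}}

```text
t: 15.8
tcp_pos: [0.4059, 0.0679, 0.0027]
eef_rot: [2.858, -1.303, -0.0]
wrist_force: [-1.0, -1.1, 2.0]
grip_width: 0.0219
finger_force: 27.6
```

```bash
python3 - <<'E'
from fit import *
s,im,c=cam('wrist');print(s['tcp_pos'],s['grip_width'])
print(fit(im,c,s,(.4607,-.1323,.2634)))
E
```

```text
[0.4059 0.0679 0.0027] 0.021903929704877933
(array([ 0.4592, -0.1279,  0.2529]), np.float64(-3.9157792329721586))
```

Emit:
{"op": "servo_tool", "data": {
  "deltas": [
    [[1,0,0,0,-1],[1,0,0,0,-2],[1,0,0,0,-3],[1,0,0,0,-4],[1,0,0,0,-4],[1,0,0,0,-4]]
  ]
}}

```text
t: 16.45
tcp_pos: [0.4061, 0.0684, 0.0026]
eef_rot: [-2.811, 1.402, -0.0]
wrist_force: [-3.7, 4.1, 4.8]
grip_width: 0.0208
finger_force: 27.7
```

```bash
python3 - <<'E'
from fit import *
s,im,c=cam('wrist');print(s['tcp_pos'],s['eef_rot'],s['grip_width'],s['ft_torque'])
print(fit(im,c,s,(.455,-.1323,.23)))
cv2.imwrite('pics/w11.png',im)
E
```

```text
[0.4061 0.0684 0.0026] [-2.811   1.4016 -0.0002] 0.02083701831545149 [ 1.1672  1.1072 -0.0736]
(array([ 0.4583, -0.1249,  0.2523]), np.float64(-4.117668381469425))
```

Emit:
{"op": "servo_tool", "data": {
  "deltas": [
    [[1,-1,5,0,0],[1,-3,10,0,0],[1,-4,15,0,0],[1,-5,20,0,0],[1,-5,20,0,0],[0.4,-5,20,0,0],[0.4,-5,20,0,0],[0.4,-5,20,0,0]]
  ]
}}

```text
t: 17.3
tcp_pos: [0.4012, 0.0881, 0.0024]
eef_rot: [-2.811, 1.402, -0.0]
wrist_force: [-0.1, 0.8, -0.6]
grip_width: 0.0365
finger_force: 0.0
```

Emit:
{"op": "servo_tool", "data": {
  "deltas": [
    [[0.4,0,0,20,0],[0.4,2,-8,35,-8],[0.4,5,-18,35,-16],[0.4,5,-18,35,-22],[0.4,5,-18,35,-22],[0.4,5,-18,35,-22]]
  ]
}}

```text
t: 17.9
tcp_pos: [0.4061, 0.0701, 0.0374]
eef_rot: [2.495, -1.909, 0.0]
wrist_force: [0.6, 0.2, 0.9]
grip_width: 0.052
finger_force: 0.0
```

```bash
python3 - <<'E'
from fit import *
import json
s,im,c=cam('wrist');print(s['tcp_pos'],s['eef_rot'],s['grip_width'],s['ft_torque'])
p,f=fit(im,c,s,(.452,-.109,.255));print(p,f, 'y190 at',p[:2]+.19*np.array([-np.sin(p[2]),np.cos(p[2])]))
s={k:np.array(v) for k,v in json.load(open('s7.json')).items()}
P=lambda u,z=.058: wunproj(c,s,np.array(u)/2.308+[60,0],z)[:2]
print('fascia',P((195,20)),P((270,20)),P((150,500)),P((205,500)), P((192,555)))
E
```

```text
[0.4061 0.0701 0.0374] [ 2.4947 -1.9095  0.0001] 0.05200918261296263 [-0.0067  0.0198 -0.0126]
[ 0.4622 -0.1148  0.2917] -3.7667065605907313 y190 at [0.4076 0.0672]
fascia [ 0.5381 -0.1889] [ 0.5075 -0.1913] [0.5271 0.0101] [0.5018 0.0041] [0.5058 0.0319]
```

Emit:
{"op": "servo_tool", "data": {
  "deltas": [
    [[0.4,0,0,-20,0],[0.4,0,0,-34,0],[0.4,0,0,-35,0],[0.4,0,0,-35,0],[1,0,0,-35,0],[1,0,0,-35,0],[1,0,0,-35,0],[1,0,0,-35,0]]
  ]
}}

```text
t: 18.75
tcp_pos: [0.4062, 0.0702, 0.0029]
eef_rot: [-2.492, 1.912, -0.0]
wrist_force: [0.1, -0.2, -0.1]
grip_width: 0.0282
finger_force: 0.0
```

Emit:
{"op": "servo_tool", "data": {
  "deltas": [
    [[1,0,0,0,0],[1,0,0,0,0],[1,0,-1,0,-1],[1,1,-3,0,-2],[1,2,-5,0,-3],[1,2,-5,0,-3],[1,2,-5,0,-3]]
  ]
}}

```text
t: 19.45
tcp_pos: [0.4086, 0.0651, 0.0027]
eef_rot: [-2.441, 1.977, -0.001]
wrist_force: [2.2, -0.3, 0.3]
grip_width: 0.0155
finger_force: 29.9
```

```bash
python3 - <<'E'
from fit import *
s,im,c=cam('wrist');print(s['tcp_pos'],s['eef_rot'],s['grip_width'],s['ft_torque'])
print(fit(im,c,s,(.452,-.115,.22)))
E
```

```text
[0.4086 0.0651 0.0027] [-2.4407  1.9766 -0.0009] 0.01547223693167874 [ 0.0074 -0.5789  0.0698]
(array([ 0.4522, -0.1166,  0.2306]), np.float64(-4.3226997612970255))
```

Emit:
{"op": "servo_tool", "data": {
  "deltas": [
    [[0.5,0,0,0,0],[0.5,0,0,0,0],[0.5,0,0,0,0],[0.5,0,0,30,0],[0.5,0,0,75,0],[0.5,0,-40,115,0],[0.5,0,-75,150,0],[0.5,0,-97,150,0]]
  ]
}}

```text
t: 20.3
tcp_pos: [0.4099, -0.0327, 0.1566]
eef_rot: [-2.437, 1.972, -0.008]
wrist_force: [0.8, -0.2, -0.0]
grip_width: 0.0434
finger_force: 0.0
```

Emit:
{"op": "servo_tool", "data": {
  "deltas": [
    [[0.5,0,0,0,0],[0.5,0,0,0,0]]
  ]
}}

```text
t: 20.5
tcp_pos: [0.4072, -0.0324, 0.1523]
eef_rot: [2.439, -1.979, -0.001]
wrist_force: [1.2, 0.2, 0.3]
grip_width: 0.0435
finger_force: 0.0
```

```bash
cat > meas.py <<'E'
from fit import *
import sys
s,im,c=cam('wrist');print(s['tcp_pos'],s['eef_rot'])
p,f=fit(im,c,s,tuple(map(float,sys.argv[1:4])))
cv2.imwrite('pics/m_%d.png'%int(s['t']*100),im)
u=wproject(c,s,[[.460,-.1766,.057]])[0];g=cv2.medianBlur(cv2.cvtColor(im,cv2.COLOR_BGR2GRAY),3)
h=cv2.HoughCircles(g,cv2.HOUGH_GRADIENT,1.5,20,param1=60,param2=25,minRadius=18,maxRadius=26)
F=[wunproj(c,s,x[:2],.057) for x in h[0] if np.hypot(*(x[:2]-u))<10] if h is not None else []
print('spanner',p,f,'F',F)
F=F[0][:2] if F else np.array([.460,-.1766])
for F in (F,np.array([.460,-.1766])):
    for a in (.212,p[2]):
        d=np.array([-np.sin(a),np.cos(a)]);n=np.array([np.cos(a),np.sin(a)]);r=p[:2]-F;print('a',a,'s',r@d,'lat',r@n)
E
python3 meas.py .452 -.1166 .225
```

```text
[ 0.4072 -0.0324  0.1523] [ 2.4394 -1.979  -0.0013]
spanner [ 0.4521 -0.1204  0.2282] -6.5201949634339575 F [array([ 0.4597, -0.1777,  0.057 ])]
a 0.212 s 0.05755597888741983 lat 0.004597261439810502
a 0.22821827455913948 s 0.05747385312916039 lat 0.005530074585644114
a 0.212 s 0.05658408617584101 lat 0.004088508619336267
a 0.22821827455913948 s 0.056510338965642955 lat 0.005005626941105751
```

Emit:
{"op": "servo_tool", "data": {
  "deltas": [
    [[0.5,1,45,0,0],[0.5,1,85,-30,0],[0.5,1,97,-70,0],[0.5,1,97,-115,0],[0.5,1,97,-145,0],[0.5,1,97,-149,0],[0.5,1,97,-149,0],[1,1,97,-149,0]]
  ]
}}

```text
t: 21.35
tcp_pos: [0.409, 0.0656, 0.0035]
eef_rot: [2.442, -1.975, -0.0]
wrist_force: [-0.0, -0.3, -0.9]
grip_width: 0.0407
finger_force: 0.0
```

Emit:
{"op": "servo_tool", "data": {
  "deltas": [
    [[1,0,0,0,0],[1,0,0,0,0],[1,0,0,0,0],[1,0,0,0,0],[1,0,0,0,0]]
  ]
}}

```text
t: 21.85
tcp_pos: [0.409, 0.065, 0.0039]
eef_rot: [-2.442, 1.977, -0.0]
wrist_force: [-0.6, 0.7, 5.2]
grip_width: 0.0152
finger_force: 30.0
```

Emit:
{"op": "servo_tool", "data": {
  "deltas": [
    [[1,-1,-2,0,-0.5],[1,-1,-6,0,-1],[1,0,-10,0,-1],[1,1,-13,0,-1],[1,1,-13,0,-1],[1,1,-13,0,-1]]
  ]
}}

```text
t: 22.45
tcp_pos: [0.4109, 0.0521, 0.0039]
eef_rot: [-2.423, 1.998, -0.001]
wrist_force: [0.3, 3.1, 4.8]
grip_width: 0.0153
finger_force: 29.9
```

```bash
python3 meas.py .450 -.130 .215
```

```text
[0.4109 0.0521 0.0039] [-2.4227  1.9977 -0.0013]
spanner [ 0.4484 -0.1255  0.2031] -4.453444955349219 F []
a 0.212 s 0.0524052491959334 lat -0.0006291182068966159
a 0.20306477167709652 s 0.052397535996690794 lat -0.0010973397293546454
a 0.212 s 0.0524052491959334 lat -0.0006291182068966159
a 0.20306477167709652 s 0.052397535996690794 lat -0.0010973397293546454
```

Emit:
{"op": "servo_tool", "data": {
  "deltas": [
    [[1,1,0,1,0],[1,1,-3,1,0],[1,2,-7,1,0],[1,3,-11,1,0],[1,3,-11,1,0]]
  ]
}}

```text
t: 23.0
tcp_pos: [0.4124, 0.0401, 0.0043]
eef_rot: [2.422, -1.998, -0.001]
wrist_force: [-0.0, -1.8, -2.2]
grip_width: 0.0151
finger_force: 29.9
```

```bash
python3 meas.py .452 -.140 .205
```

```text
[0.4124 0.0401 0.0043] [ 2.4219 -1.9983 -0.0009]
spanner [ 0.4522 -0.1464  0.2058] -4.375248445744092 F []
a 0.212 s 0.031216672127749905 lat -0.0013032052662476975
a 0.20583560605985252 s 0.031208045596950583 lat -0.001495611151358202
a 0.212 s 0.031216672127749905 lat -0.0013032052662476975
a 0.20583560605985252 s 0.031208045596950583 lat -0.001495611151358202
```

Emit:
{"op": "servo_tool", "data": {
  "deltas": [
    [[1,0,-3,0,0],[1,1,-6,0,0],[1,2,-10,0,0],[1,2,-10,0,0]]
  ]
}}

```text
t: 23.45
tcp_pos: [0.4149, 0.0305, 0.0045]
eef_rot: [2.423, -1.999, -0.0]
wrist_force: [0.4, -1.2, -1.2]
grip_width: 0.0148
finger_force: 30.0
```

Emit:
{"op": "servo_tool", "data": {
  "deltas": [
    [[1,1,-4,0,0],[1,2,-8,0,0],[1,3,-12,0,0],[1,3,-14,0,0],[1,3,-14,0,0]]
  ]
}}

```text
t: 23.95
tcp_pos: [0.4183, 0.0207, 0.0045]
eef_rot: [-2.423, 1.993, 0.002]
wrist_force: [-12.8, 32.0, -1.8]
grip_width: 0.0153
finger_force: 48.8
```

Emit:
{"op": "servo_tool", "data": {
  "deltas": [
    [[1,-1,6,0,0],[1,-1,10,0,0],[1,-1,13,0,0],[0.72,-1,13,0,0],[0.72,-1,13,0,0],[0.72,-1,13,0,0]]
  ]
}}

```text
t: 24.55
tcp_pos: [0.4172, 0.0298, 0.0047]
eef_rot: [-2.423, 1.999, -0.0]
wrist_force: [0.1, -0.2, -0.3]
grip_width: 0.0237
finger_force: 0.0
```

Emit:
{"op": "servo_tool", "data": {
  "deltas": [
    [[0.72,0,0,15,0],[0.72,0,0,40,0],[0.72,-2,10,80,0],[0.72,-2,10,90,0],[0.72,-2,10,90,0]]
  ]
}}

```text
t: 25.05
tcp_pos: [0.4161, 0.0405, 0.0962]
eef_rot: [-2.421, 1.995, -0.003]
wrist_force: [-0.4, -0.3, -0.6]
grip_width: 0.0248
finger_force: 0.0
```

```bash
python3 meas.py .455 -.160 .205
```

```text
[0.4161 0.0405 0.0962] [-2.4206  1.9953 -0.0031]
spanner [ 0.4567 -0.1623  0.1975] -3.726656749547 F []
a 0.212 s 0.014673649487169187 lat -0.00016844741532820017
a 0.19752429330465904 s 0.014669673800899563 lat -0.0003808337947613263
a 0.212 s 0.014673649487169187 lat -0.00016844741532820017
a 0.19752429330465904 s 0.014669673800899563 lat -0.0003808337947613263
```

Emit:
{"op": "servo_tool", "data": {
  "deltas": [
    [[1,-5,25,0,0],[1,-9,38,-20,0],[1,-9,38,-50,0],[1,-9,38,-80,0],[1,-9,38,-91,0],[1,-9,38,-91,0]]
  ]
}}

```text
t: 25.7
tcp_pos: [0.4042, 0.0767, 0.0013]
eef_rot: [2.419, -1.994, -0.003]
wrist_force: [0.2, 0.1, 0.5]
grip_width: 0.0006
finger_force: 0.0
```

Emit:
{"op": "servo_tool", "data": {
  "deltas": [
    [[1,1,-3,0,0],[1,2,-6,0,0],[1,2,-9,0,0],[1,2,-12,0,0],[1,3,-15,0,0],[1,3,-18,0,0],[1,3,-18,0,0]]
  ]
}}

```text
t: 26.4
tcp_pos: [0.409, 0.0597, 0.0036]
eef_rot: [-2.424, 1.999, -0.0]
wrist_force: [-1.4, 0.5, 0.0]
grip_width: 0.0004
finger_force: 0.1
```

Emit:
{"op": "servo_tool", "data": {
  "deltas": [
    [[1,1,-3,0,0],[1,1,-6,0,0],[1,2,-9,0,0],[1,3,-12,0,0],[1,3,-12,0,0]]
  ]
}}

```text
t: 26.9
tcp_pos: [0.4121, 0.0477, 0.0036]
eef_rot: [-2.424, 1.999, -0.0]
wrist_force: [0.3, 0.4, 0.7]
grip_width: 0.0003
finger_force: 0.3
```

Emit:
{"op": "servo_tool", "data": {
  "deltas": [
    [[1,0,-2,0,0],[1,1,-4,0,0],[1,1,-6,0,0],[1,1,-6,0,0]]
  ]
}}

```text
t: 27.3
tcp_pos: [0.414, 0.0432, 0.0037]
eef_rot: [-2.421, 1.996, -0.001]
wrist_force: [-1.5, 8.3, -1.1]
grip_width: 0.0002
finger_force: 3.9
```

Emit:
{"op": "servo_tool", "data": {
  "deltas": [
    [[1,0,-2,0,0],[1,0,-2,0,0]]
  ]
}}

```text
t: 27.5
tcp_pos: [0.4157, 0.0431, 0.004]
eef_rot: [-2.418, 1.993, -0.003]
wrist_force: [-3.0, 16.5, -1.8]
grip_width: 0.0002
finger_force: 8.0
```

Emit:
{"op": "servo_tool", "data": {
  "deltas": [
    [[1,-1,8,0,0],[1,-2,14,20,0],[1,-2,14,60,0],[0.6,-2,0,105,0],[0.4,-2,-45,140,0],[0.4,-2,-75,150,0],[0.4,-2,-75,150,0]]
  ]
}}

```text
t: 28.2
tcp_pos: [0.4112, -0.0376, 0.1557]
eef_rot: [-2.418, 2.002, -0.004]
wrist_force: [-0.1, -0.3, -0.1]
grip_width: 0.025
finger_force: 0.0
```

```bash
python3 meas.py .460 -.178 .205; ls -t pics | head -1; python3 - <<'E'
import cv2,glob,os
f=max(glob.glob('pics/m_*.png'),key=os.path.getmtime)
cv2.imwrite('pics/v10.png',cv2.resize(cv2.imread(f)[:270,60:420],(800,600),interpolation=cv2.INTER_CUBIC))
E
```

```text
[ 0.4112 -0.0376  0.1557] [-2.4177  2.002  -0.004 ]
spanner [ 0.4603 -0.1791  0.1978] -5.890609270519227 F [array([ 0.4615, -0.1776,  0.057 ])]
a 0.212 s -0.0011630589023510106 lat -0.0014910624259479228
a 0.19775978379308423 s -0.0011841733133276166 lat -0.0014743495964032196
a 0.212 s -0.002506991854650514 lat -0.0002052573159804802
a 0.19775978379308423 s -0.002509660480103843 lat -0.00016953760542276405
m_2820.png
```

View pics/v10.png

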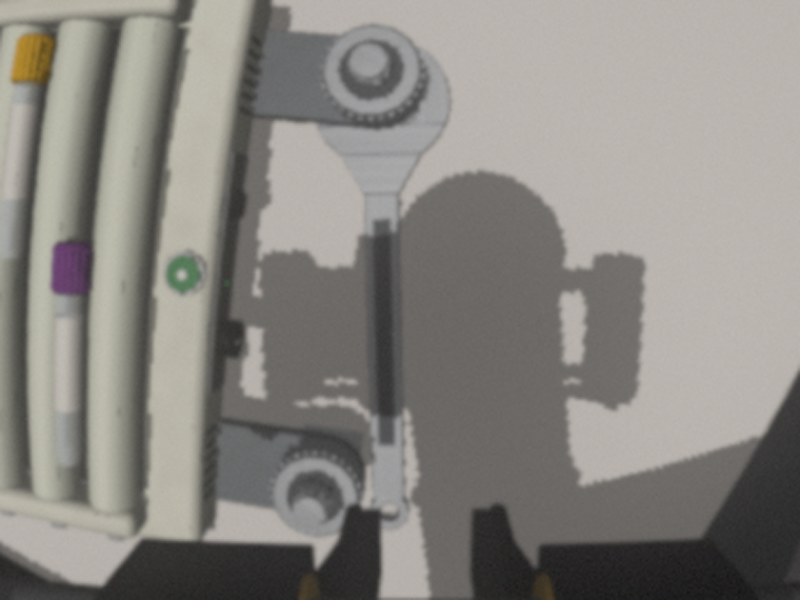

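Emit:
{"op": "servo_tool", "data": {
  "deltas": [
    [[0.35,10,-20,0,8],[0.35,20,-40,0,16],[0.35,30,-60,0,24],[0.35,40,-80,0,32],[0.35,49,-100,0,40],[0.35,49,-120,0,48],[0.35,49,-139,0,56],[0.35,49,-139,0,64]]
  ]
}}

```text
t: 29.05
tcp_pos: [0.4592, -0.1748, 0.152]
eef_rot: [3.115, -0.403, -0.006]
wrist_force: [-0.1, -0.1, -0.3]
grip_width: 0.0565
finger_force: 0.0
```

Emit:
{"op": "servo_tool", "data": {
  "deltas": [
    [[0.35,0,0,-20,0],[0.35,0,0,-40,0],[0.35,0,0,-40,0]]
  ]
}}

```text
t: 29.35
tcp_pos: [0.4571, -0.1731, 0.1101]
eef_rot: [3.115, -0.41, -0.014]
wrist_force: [-0.8, 1.0, -0.4]
grip_width: 0.0566
finger_force: 0.0
```

Emit:
{"op": "servo_tool", "data": {
  "deltas": [
    [[0.35,3,-4,-10,0],[0.35,3,-4,-20,0],[0.35,3,-4,-25,0],[0.35,3,-4,-25,0],[0.35,3,-4,-25,0]]
  ]
}}

```text
t: 29.85
tcp_pos: [0.4632, -0.178, 0.0887]
eef_rot: [3.115, -0.41, 0.0]
wrist_force: [-0.9, -0.1, -0.3]
grip_width: 0.0565
finger_force: 0.0
```

Emit:
{"op": "servo_tool", "data": {
  "deltas": [
    [[0.35,-3,1,-15,0],[0.35,-3,1,-30,0],[0.35,-3,1,-42,0],[0.35,-3,1,-49,0],[0.35,-3,1,-49,0],[0.35,-3,1,-49,0]]
  ]
}}

```text
t: 30.45
tcp_pos: [0.4605, -0.1771, 0.0401]
eef_rot: [3.115, -0.41, 0.002]
wrist_force: [-0.7, -0.0, 0.3]
grip_width: 0.0566
finger_force: 0.0
```

Now close on the nut and start turning.

Emit:
{"op": "servo_tool", "data": {
  "deltas": [
    [[1,0,0,0,0],[1,0,0,0,0],[1,0,0,0,0],[1,0,0,0,0],[1,0,0,0,0]]
  ]
}}

```text
t: 30.95
tcp_pos: [0.4599, -0.1782, 0.0401]
eef_rot: [3.113, -0.409, 0.0]
wrist_force: [-1.4, -6.6, 1.9]
grip_width: 0.0369
finger_force: 30.0
```

Emit:
{"op": "servo_tool", "data": {
  "deltas": [
    [[1,0,0,0,-5],[1,0,0,0,-10],[1,0,0,0,-15],[1,0,0,0,-20],[1,0,0,0,-25],[1,0,0,0,-30],[1,0,0,0,-35],[1,0,0,0,-40]]
  ]
}}

```text
t: 31.75
tcp_pos: [0.4599, -0.1781, 0.0398]
eef_rot: [2.783, -1.454, 0.001]
wrist_force: [-0.1, -6.6, -1.5]
grip_width: 0.0373
finger_force: 30.0
```

```bash
python3 -c "
from h import *
s=env.sense();print(s['ft_torque'],s['qpos'],s['eef_rot'])"
```

```text
[-2.01168843  0.07218481  0.13353566] [-0.03865397  0.38724074 -0.54081838  0.00238769 -0.6426635   0.64476092] [ 2.78344120e+00 -1.45400745e+00  1.06913152e-03]
```

Emit:
{"op": "servo_tool", "data": {
  "deltas": [
    [[1,0,-1,0,-6],[1,0,-1,0,-12],[1,0,-1,0,-18],[1,0,-1,0,-24],[1,0,-1,0,-30],[1,0,-1,0,-36],[1,0,-1,0,-42],[1,0,-1,0,-42]]
  ]
}}

```text
t: 32.55
tcp_pos: [0.46, -0.1783, 0.0394]
eef_rot: [2.082, -2.353, 0.001]
wrist_force: [0.7, -2.7, -2.5]
grip_width: 0.0375
finger_force: 30.0
```

```bash
python3 -c "
from h import *
s=env.sense();print(s['ft_torque'],s['qpos'],s['eef_rot'],s['wrist_force'])"
```

```text
[-0.93330103 -0.22798523 -0.05614189] [-3.97993447e-02  3.88092138e-01 -5.40011516e-01  5.43101676e-04
 -6.42410864e-01 -8.28568177e-02] [ 2.08161106e+00 -2.35294785e+00  6.75376044e-04] [ 0.66967582 -2.73147802 -2.50833482]
```

Emit:
{"op": "servo_tool", "data": {
  "deltas": [
    [[1,0,0,0,-6],[1,0,0,0,-12],[1,0,0,0,-18],[1,0,0,0,-24],[1,0,0,0,-30]]
  ]
}}

```text
t: 33.05
tcp_pos: [0.4602, -0.1782, 0.0393]
eef_rot: [-1.404, 2.811, -0.001]
wrist_force: [2.7, 3.0, -3.0]
grip_width: 0.0375
finger_force: 30.0
```

```bash
python3 -c "
from h import *
s=env.sense();print(s['ft_torque'],s['qpos'][[0,5]],s['eef_rot'],s['wrist_force'])"
```

```text
[ 1.03975413 -0.72092239  0.83624319] [-0.03932145 -0.60588994] [-1.40361762e+00  2.81054819e+00 -1.06647239e-03] [ 2.73033861  3.01091586 -3.02085741]
```

Emit:
{"op": "servo_tool", "data": {
  "deltas": [
    [[1,0,0,0,-6],[1,0,0,0,-12],[1,0,0,0,-18],[1,0,0,0,-24]]
  ]
}}

```text
t: 33.45
tcp_pos: [0.4609, -0.178, 0.0399]
eef_rot: [-0.79, 3.039, -0.002]
wrist_force: [0.1, -0.7, -0.1]
grip_width: 0.0374
finger_force: 30.0
```

```bash
python3 -c "
from h import *
s=env.sense();print(s['ft_torque'],s['qpos'][[0,5]],s['eef_rot'],s['wrist_force'])"
```

```text
[-0.19340002 -0.78976293  0.78574882] [-0.03863161 -1.02452606] [-7.90134804e-01  3.03943919e+00 -1.79274084e-03] [ 0.14185598 -0.74072897 -0.14752326]
```

Emit:
{"op": "servo_tool", "data": {
  "deltas": [
    [[0.4,0,0,0,0],[0.4,0,0,0,0],[0.4,0,0,0,0],[0.4,0,0,0,0],[0.4,0,0,30,0],[0.4,0,0,70,0],[0.4,0,0,115,0],[0.4,0,0,115,0]]
  ]
}}

```text
t: 34.25
tcp_pos: [0.4641, -0.1787, 0.1608]
eef_rot: [-0.787, 3.029, -0.009]
wrist_force: [0.6, 0.7, -1.2]
grip_width: 0.052
finger_force: 0.0
```

Emit:
{"op": "servo_tool", "data": {
  "deltas": [
    [[0.4,-10,25,0,8],[0.4,-20,50,0,16],[0.4,-30,75,0,24],[0.4,-40,100,0,32],[0.4,-50,120,0,40],[0.4,-50,140,0,48],[0.4,-50,140,0,56],[0.4,-50,140,0,64]]
  ]
}}

```text
t: 35.05
tcp_pos: [0.4096, -0.0374, 0.1544]
eef_rot: [2.287, -2.154, -0.0]
wrist_force: [-0.3, -0.8, -0.1]
grip_width: 0.0521
finger_force: 0.0
```

Emit:
{"op": "servo_tool", "data": {
  "deltas": [
    [[0.4,0,0,0,6],[0.4,0,0,0,6],[0.4,0,0,0,6]]
  ]
}}

```text
t: 35.35
tcp_pos: [0.4097, -0.038, 0.1543]
eef_rot: [2.387, -2.043, -0.001]
wrist_force: [-0.4, 0.4, 0.7]
grip_width: 0.0519
finger_force: 0.0
```

```bash
python3 meas.py .460 -.178 .1
```

```text
[ 0.4097 -0.038   0.1543] [ 2.3865 -2.0426 -0.0006]
spanner [ 0.4602 -0.1795  0.1738] -6.091068681907425 F [array([ 0.4611, -0.1772,  0.057 ])]
a 0.212 s -0.002071499712904796 lat -0.001375842771679597
a 0.17381932033950953 s -0.0021225078673365325 lat -0.0012957680139755621
a 0.212 s -0.002858350814610576 lat -0.00039313647051452994
a 0.17381932033950953 s -0.0028712742378204474 lat -0.0002837426916453983
```

Emit:
{"op": "servo_tool", "data": {
  "deltas": [
    [[0.35,15,-45,0,0],[0.35,30,-90,0,0],[0.35,51,-135,0,0],[0.35,51,-140,-30,0],[0.35,51,-140,-60,0],[0.35,51,-140,-70,0],[0.35,51,-140,-70,0],[0.35,51,-140,-70,0]]
  ]
}}

```text
t: 36.2
tcp_pos: [0.4619, -0.1779, 0.0855]
eef_rot: [-2.389, 2.039, -0.002]
wrist_force: [0.2, 0.0, 0.6]
grip_width: 0.0567
finger_force: 0.0
```

Emit:
{"op": "servo_tool", "data": {
  "deltas": [
    [[0.35,-1,0,-20,0],[0.35,-1,0,-40,0],[0.35,-1,0,-46,0],[1,-1,0,-46,0],[1,-1,0,-46,0],[1,-1,0,-46,0],[1,-1,0,-46,0],[1,-1,0,-46,0]]
  ]
}}

```text
t: 37.0
tcp_pos: [0.4599, -0.1781, 0.0395]
eef_rot: [2.389, -2.04, 0.001]
wrist_force: [-3.4, 0.2, 5.7]
grip_width: 0.0372
finger_force: 30.0
```

Emit:
{"op": "servo_tool", "data": {
  "deltas": [
    [[1,0,0,0,-4],[1,0,0,0,-8],[1,0,0,0,-12]]
  ]
}}

```text
t: 37.3
tcp_pos: [0.46, -0.1784, 0.0395]
eef_rot: [2.163, -2.277, 0.001]
wrist_force: [-1.7, 1.7, 5.6]
grip_width: 0.0374
finger_force: 30.0
```

```bash
python3 -c "
from h import *
s=env.sense();print(s['ft_torque'],s['qpos'][[0,5]],s['eef_rot'],s['wrist_force'],s['grip_width'])"
```

```text
[0.58887587 0.81308653 0.87347756] [-0.0393538  -0.01331888] [ 2.16339295e+00 -2.27657342e+00  1.18397573e-03] [-1.65035049  1.65440798  5.6109229 ] 0.03736605420983124
```

Emit:
{"op": "servo_tool", "data": {
  "deltas": [
    [[1,0,0,0,-5],[1,0,0,0,-10],[1,0,0,0,-15],[1,0,0,0,-20]]
  ]
}}

```text
t: 37.7
tcp_pos: [0.4602, -0.1781, 0.0395]
eef_rot: [1.734, -2.619, 0.001]
wrist_force: [-1.8, 0.0, 4.5]
grip_width: 0.0374
finger_force: 30.0
```

```bash
python3 -c "
from h import *
s=env.sense();print(s['ft_torque'],s['qpos'][[0,5]],s['eef_rot'],s['wrist_force'],s['grip_width'])"
```

```text
[0.30891057 0.70822517 0.84547913] [-0.03889565 -0.36331499] [ 1.73433201e+00 -2.61909938e+00  1.37925229e-03] [-1.7857448   0.04805315  4.47487313] 0.037440296644792044
```

Emit:
{"op": "servo_tool", "data": {
  "deltas": [
    [[0.4,0,0,0,0],[0.4,0,0,0,0],[0.4,0,0,0,0],[0.4,0,0,0,0],[0.4,0,0,30,0],[0.4,0,0,70,0],[0.4,0,0,115,0],[0.4,0,0,115,0]]
  ]
}}

```text
t: 38.5
tcp_pos: [0.4643, -0.1788, 0.1598]
eef_rot: [-1.731, 2.61, -0.015]
wrist_force: [0.6, 0.2, 0.4]
grip_width: 0.0524
finger_force: 0.0
```

Emit:
{"op": "servo_tool", "data": {
  "deltas": [
    [[0.4,-20,50,0,8],[0.4,-30,90,0,16],[0.4,-50,130,0,24],[0.4,-50,140,0,32],[0.4,-50,140,0,36],[0.4,-50,140,0,36],[0.4,-50,140,0,36]]
  ]
}}

```text
t: 39.2
tcp_pos: [0.4099, -0.038, 0.1533]
eef_rot: [2.457, -1.958, -0.0]
wrist_force: [0.2, -0.8, -0.8]
grip_width: 0.0522
finger_force: 0.0
```

```bash
python3 meas.py .460 -.178 .15
```

```text
[ 0.4099 -0.038   0.1533] [ 2.4569 -1.9576 -0.0004]
spanner [ 0.46   -0.1786  0.1721] -5.825509620084589 F [array([ 0.4585, -0.1769,  0.057 ])]
a 0.212 s -0.001988465441659872 lat 0.0010965185412794838
a 0.17211380962533734 s -0.0019431595668139212 lat 0.0011749377098147847
a 0.212 s -0.0019326335045425757 lat -0.0004148606313959671
a 0.17211380962533734 s -0.0019476392100714775 lat -0.0003374657223406985
```

The spanner is seated, with its jaw bottom on the square and its yaw steady. The nut held at about 0.85 N m when I tried it a second time, and the robot is clear. I'm handing in.

```bash
python3 -c "
from bench import env
print(env.sign_off())"
```

```text
the job is handed in; nothing more can be done
None
```

I handed the job in at about 39 s: the spanner lies flat with its jaw fully on the right-hand foot's square and its shank in front of the left-hand foot, and the lock nut is tight on the lug (it held at about 0.85 N m when I tried it again). During the job a finger pressed the left-hand lug with about 35 N, under the 40 N limit; the verdict itself was not shown.

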